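# Widen the bread bin for the fresh rolls

### The job

Make room for the fresh bread: move yesterday's dark seeded rolls out of the wooden bin into the green crate, loosen the red clamp knob on the divider, slide the divider all the way to its end stop on the seeded rolls' side and screw the knob fully tight again. Lay all the golden fresh rolls from the sheet pan in the widened part of the bin, and leave the jam jar, tongs and ticket stand where they are.

Things in the scene. Friction and masses are not known exactly. Their poses are not given: they have to be found in the camera images.
- bin: Counter-top bread bin, fixed: dark wooden box 250 (x) x 360 (y) x 60 mm high (front wall, +x side, 48 mm), walls 10 mm, floor 12 mm thick, inside 230 x 340 mm. Origin: centre of the underside; x away from the robot, y along the bin. A steel guide bar for the divider's carriage runs along y outside the rear wall, at x -155 mm, z 50 mm, between brackets at y +-174 mm
- divider (a joint): Position (m) of the divider along the bin's y: pale wooden panel across the bin, 218 mm long (x), 10 mm thick, top 64 mm above the table. 0: panel centre at bin y -10 mm; 0.160: end stop, panel at y +150 mm, 15 mm from the +y wall. Starts at 0 to 0.03. An aluminium carriage (46 x 36 mm, top 76 mm up) bears it on the bar at x -155 mm. Clamped it holds against 40 N; free it slides with 3 N
- divider_grip (a point): Point in the black upright grip on the divider's top edge: grip 50 mm along the bin's x, 12 mm thick along y, from 64 to 88 mm above the table; this point is at x = 0 in the bin, 83 mm above the table, 5 mm under the grip's top
- knob (a joint): Angle (rad) of the red clamp knob on the carriage, about the vertical: 0 is fully tight (hard stop); it grows as the knob is unscrewed, counter-clockwise seen from above, to a hard stop at 1.5 (loose). Divider quite free above 0.7, firmly held below 0.2. Takes 0.12 N m to turn, rising to 0.25 N m over the last 0.6 rad to tight; stays where left. Starts at 0 to 0.08
- knob_grip (a point): Point on the knob's axis, 109 mm above the table, inside the red bar grip: 50 mm long, 15 mm thick, from 91 to 119 mm above the table, over a round black skirt of 34 mm diameter. The point's x axis runs along the bar; with the knob at 0 the bar lies along the bin's x axis
- pan: Baker's aluminium sheet pan, fixed: 300 (x) x 190 (y) mm, rim 16 mm high, rim and floor 4 mm thick. Origin: centre of the underside. Stands on one side of the bin, the crate on the other; which is which varies
- crate: Green plastic crate for yesterday's bread, fixed: open box 260 (x) x 190 (y) x 65 mm high, walls and floor 6 mm. Origin: centre of the underside
- fresh1: Round golden crusty roll with a pale cross cut in its domed top: 62 mm diameter (widest from 13 to 23 mm above its underside), 46 mm high, flat underside of 52 mm diameter, about 70 g. Origin: centre of the underside; z up. Three to five fresh rolls are there, all on the sheet pan
- fresh2: Round golden crusty roll like fresh1
- fresh3: Round golden crusty roll like fresh1
- fresh4: Round golden crusty roll like fresh1
- fresh5: Round golden crusty roll like fresh1
- old1: Yesterday's roll: dark brown with pale seeds, same shape, size and origin as fresh1. One or two of them lie in the bin on the divider's +y side, in its way
- old2: Yesterday's dark seeded roll like old1
- jam_jar: Jam jar, 66 mm diameter, 85 mm high, loose, to be left alone; origin at the centre of its underside
- tongs: Steel bread tongs lying on the counter, 210 x 55 x 12 mm, loose, to be left alone; origin under their centre
- ticket_stand: Small green price-ticket stand on a dark wooden foot, 50 x 80 mm, 85 mm high, loose, to be left alone; origin at the centre of its underside
There are look-alikes about, which are no part of the job. What is shaped like the fresh3 but blue or pink is not meant.

How it is judged:
On the way, in this order (a step that is already met when the one before it is completed fails the run):
1. the clamp knob is unscrewed (value of joint knob above 0.7 rad), for 0.1 s.
2. the divider is slid to its end stop (value of joint divider above 0.154 m), for 0.2 s.
3. with the divider at its end stop the knob is screwed tight (value of joint divider above 0.154 m and value of joint knob below 0.2 rad), for 0.3 s.
At the end, for the whole second after the job is handed in: Divider within 6 mm of its end stop, knob within 0.2 rad of tight; every fresh roll at rest inside the bin on the wide side of the divider, every one of yesterday's rolls at rest inside the crate (origins within the inner walls, under 65 mm above the underside of bin or crate) (all of step 3 and x of fresh1 in the frame of bin between -0.115 and 0.115 m and y of fresh1 in the frame of bin between -0.17 and 0.145 m and z of each of fresh1, fresh2, fresh3, fresh4, fresh5 in the frame of bin below 0.065 m and linear speed of each of fresh1, fresh2, fresh3, fresh4, fresh5, old1, old2 below 0.02 m/s and x of fresh2 in the frame of bin between -0.115 and 0.115 m and y of fresh2 in the frame of bin between -0.17 and 0.145 m and x of fresh3 in the frame of bin between -0.115 and 0.115 m and y of fresh3 in the frame of bin between -0.17 and 0.145 m and x of fresh4 in the frame of bin between -0.115 and 0.115 m and y of fresh4 in the frame of bin between -0.17 and 0.145 m and x of fresh5 in the frame of bin between -0.115 and 0.115 m and y of fresh5 in the frame of bin between -0.17 and 0.145 m and x of old1 in the frame of crate between -0.125 and 0.125 m and y of old1 in the frame of crate between -0.09 and 0.09 m and z of each of old1, old2 in the frame of crate below 0.065 m and x of old2 in the frame of crate between -0.125 and 0.125 m and y of old2 in the frame of crate between -0.09 and 0.09 m); the robot touches nothing.
It fails at once if the jam jar is moved by more than 4 cm or knocked over (distance of jam_jar from where it was at the start of the episode above 0.04 m or angle between jam_jar's own z axis and vertical above 0.6 rad).
It fails at once if the tongs is moved by more than 4 cm or knocked over (distance of tongs from where it was at the start of the episode above 0.04 m or angle between tongs's own z axis and vertical above 0.6 rad).
It fails at once if the ticket stand is moved by more than 4 cm or knocked over (distance of ticket_stand from where it was at the start of the episode above 0.04 m or angle between ticket_stand's own z axis and vertical above 0.6 rad).
Of fresh1, fresh2, fresh3, fresh4, fresh5 only 3 to 5 are there at a start; the rules pass over those that are not, and their reading is None.
Of old1, old2 only 1 to 2 are there at a start; the rules pass over those that are not, and their reading is None.
At some moment in a run one of fresh1, fresh2, fresh3, fresh4, fresh5, old1, old2 may be knocked a few centimetres aside while the robot is not near it.
Once in a run the grip may slacken for a moment while it holds something.
It also fails if it takes over 210 s, if anything falls off the work surface, if the arm or the gripper's body presses on something with over 40 N, if the wrist force passes 120 N, or if a joint passes its speed limit or range.

### The arm

A 6-joint arm with a two-finger parallel gripper is mounted at the origin on the work surface. World frame = base frame: x ahead of the robot, y to its left, z up, the work surface at z = 0. Lengths are in m, angles in rad, forces in N, time in s.
With the tool pointing down it reaches from about 0.225 to 0.875 m from the base axis. Payload 3.4 kg.
Tool frame: the origin (TCP) lies midway between the tips of the shut fingers; the grasp point (between the pads) lies 19 mm behind it; z points along the fingers, y is the line along which they close (so a half turn about z gives the same grasp; the last joint's range is limited). The gripper opens to 85 mm and grips with 20 to 120 N. Pads are 22 mm wide; open, the fingers measure 114 mm over their backs; the gripper's body (76 mm by 85 mm) begins 54 mm behind the grasp point. The pads swing forward as they close: fully open they stand 13 mm farther back than shut.
Start: joints at [1.046, 0.276, 1.505, -0, 1.361, -0.121], TCP at [0.226, 0.529, 0.231] pointing down, gripper open.
Joint ranges: [-2.89, 2.89], [-0.75, 2.08], [0.22, 2.7], [-1.18, 4.32], [0.11, 2.71], [-2.7, 2.7]. Speed limits (rad/s): [2.57, 2.57, 3.14, 3.14, 3.14, 3.14].

### API

Orientations are given as a unit quaternion [w, x, y, z].
In Python, from bench import ctrl gives the robot as it stands. The module is installed in compiled form; this text tells all that it offers. Calls block until the motion is done:
- ctrl.move_ptp(position, orientation): joint-space move of the TCP to a pose.
- ctrl.move_l(position, rate=0.15, attitude=None, until_force=None): straight line of the TCP; attitude=None keeps the orientation; rate is the mean speed in m/s. With until_force (N) it stops when the force on the tool has changed by that much, and returns True; else False.
- ctrl.move_joints(angles): joint-space move.
- ctrl.set_gripper(opening, strength=None): finger opening in m; strength is the grip in N (None keeps the last); returns when the fingers have stopped.
- ctrl.hold(seconds).
- ctrl.inverse_kinematics(position, orientation): joint angles nearest the present ones, or None.
- ctrl.get_state(): the state.
- ctrl.grab_frame(name): name is "scene" or "top" or "wrist"; returns a dict with "image" (384x512x3 uint8, red, green, blue), "fx", "fy", "cx", "cy" (pixels), "eye" and "orientation" of the camera in the world. Camera axes: x right, y up, looking along -z (the intrinsics and any distortion apply to the point x, -y, -z); pixel columns grow to the right and rows downward; lengths in m; the calibration is good to about 2 mm. A picture is of the moment at which its call begins. There is no depth.
A pose or a line that the arm cannot do raises ctrl.PlanningError and nothing moves.
- ctrl.close_job(): hands the job in; it is judged then, once.
The state is a dict: "t": time; "joint_positions": joint angles; "joint_vel": joint speeds; "tau": joint torques, N m; "eef_pos": TCP position; "tool_rot": TCP orientation; "ft_force": force on the tool from outside, world axes, zero at the start; "ft_torque": the same for the moment, N m; "grip_width": finger opening in m; "gripper_force": force on a finger pad.
Only numpy, scipy, OpenCV 4.12 (cv2) and the standard library are available. Lean on these libraries where they do the work, as an engineer would, in place of code of your own. Each camera call takes 0.05 s, during which the arm holds its last target. There are 200 camera calls.

## Working session

There is one attempt and no reset: what is moved stays moved. The work goes in short steps, each a Python script; the robot and the scene stay as the last script left them, time stands still between calls to the robot, and variables do not carry over. Pictures are saved under pics/ and viewed, at most 14 in all, crops included, and the job is handed in when it is done.

```bash
mkdir -p pics
python3 - <<'E'
from bench import ctrl
import cv2,numpy as np
for n in ["top","scene"]:
    f=ctrl.grab_frame(n)
    print(n,{k:(np.round(v,4).tolist() if k!='image' else v.shape) for k,v in f.items()})
    cv2.imwrite(f"pics/{n}0.png",cv2.resize(f["image"][:,:,::-1],(800,600),interpolation=cv2.INTER_CUBIC))
print(ctrl.get_state()["tool_rot"],ctrl.get_state()["ft_force"])
E
```

```text
top {'image': (384, 512, 3), 'fx': 370.589, 'fy': 370.589, 'cx': 250.1181, 'cy': 188.7956, 'eye': [0.4269, 0.0708, 1.3395], 'orientation': [-0.6992, -0.0258, 0.0277, 0.7139]}
scene {'image': (384, 512, 3), 'fx': 478.6353, 'fy': 478.6353, 'cx': 262.2027, 'cy': 187.6738, 'eye': [1.7061, 0.0247, 0.8708], 'orientation': [0.6411, 0.3385, 0.3351, 0.6017]}
[-2.68524867e-04  2.00545230e-01  9.79684083e-01 -7.97820571e-04] [-0.26513692  0.27646827 -0.40029892]
```

View pics/top0.png

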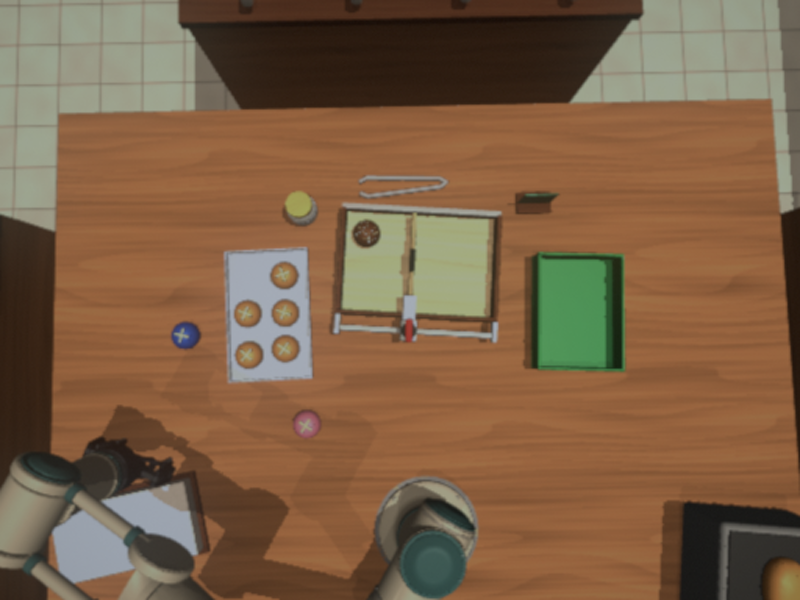

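View pics/scene0.png

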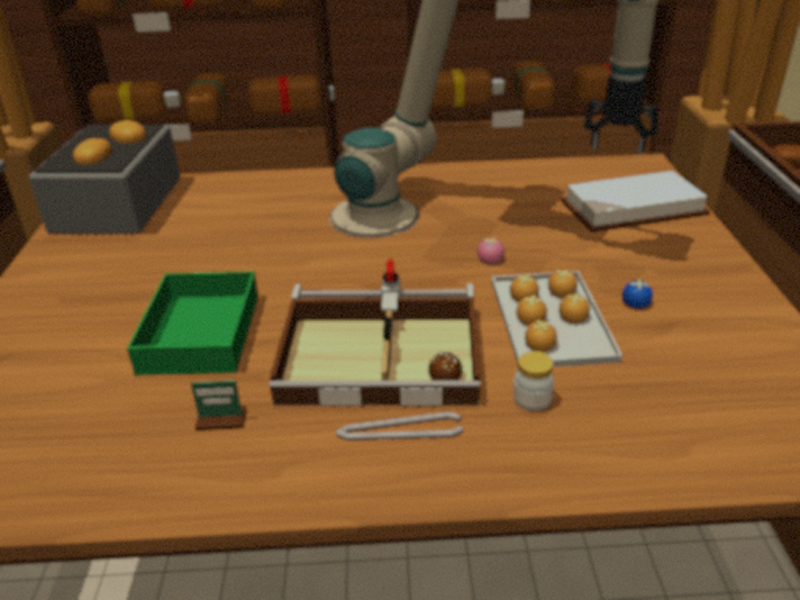

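Top view: one dark seeded roll at (366,233) in the bin, five fresh rolls on the pan at (285,275), (247,313), (285,313), (248,355) and (285,349). Red knob at (408,328), divider grip at (412,260), crate at (580,312). The look-alikes are the blue ball (186,335), the pink ball (306,424), and bread in the dark box (790,585). None of them is golden on the pan, so I leave them alone. Next is a close crop.

```bash
cat > h.py <<'E'
from bench import ctrl
import cv2,numpy as np
from scipy.spatial.transform import Rotation as R
def rot(q): return R.from_quat([q[1],q[2],q[3],q[0]])
def px2w(f,u,v,z):
    "pixel (original resolution) -> world point at height z"
    d=rot(f["orientation"]).apply([(u-f["cx"])/f["fx"],-(v-f["cy"])/f["fy"],-1])
    e=np.array(f["eye"]); return e+d*(z-e[2])/d[2]
def w2px(f,p):
    c=rot(f["orientation"]).inv().apply(np.array(p)-f["eye"])
    return f["cx"]+f["fx"]*c[0]/-c[2], f["cy"]-f["fy"]*c[1]/-c[2]
def blobs(f,lo,hi,amin=60):
    "HSV blobs -> [(u,v,area)]"
    m=cv2.inRange(cv2.cvtColor(f["image"],cv2.COLOR_RGB2HSV),lo,hi)
    m=cv2.morphologyEx(m,cv2.MORPH_CLOSE,np.ones((5,5)))
    n,_,s,c=cv2.connectedComponentsWithStats(m)
    return [(*c[i],int(s[i,4])) for i in range(1,n) if s[i,4]>=amin]
def down(yaw):
    "tool down, closing line (tool y) at angle yaw from world y"
    q=(R.from_euler('z',yaw)*R.from_euler('y',np.pi)).as_quat(); return [q[3],*q[:3]]
E
python3 - <<'E'
from h import *
f=ctrl.grab_frame("top"); np.save("pics/top.npy",f,allow_pickle=True)
im=f["image"][125:255,140:410,::-1]
a=cv2.resize(f["image"][125:222,210:328,::-1],None,fx=5,fy=5,interpolation=cv2.INTER_CUBIC)
b=cv2.resize(f["image"][150:250,138:208,::-1],None,fx=5,fy=5,interpolation=cv2.INTER_CUBIC)
cv2.imwrite("pics/cropbin.png",a);cv2.imwrite("pics/croppan.png",b)
hsv=cv2.cvtColor(f["image"],cv2.COLOR_RGB2HSV)
for n,(u,v) in dict(fr=(182,200),old=(234,147),wood=(300,240),red=(261,211),pan=(150,190)).items(): print(n,hsv[v,u])
E
```

```text
fr [ 30  59 159]
old [ 12 134 105]
wood [ 12 150 151]
red [  3 172 154]
pan [110  25 181]
```

View pics/cropbin.png

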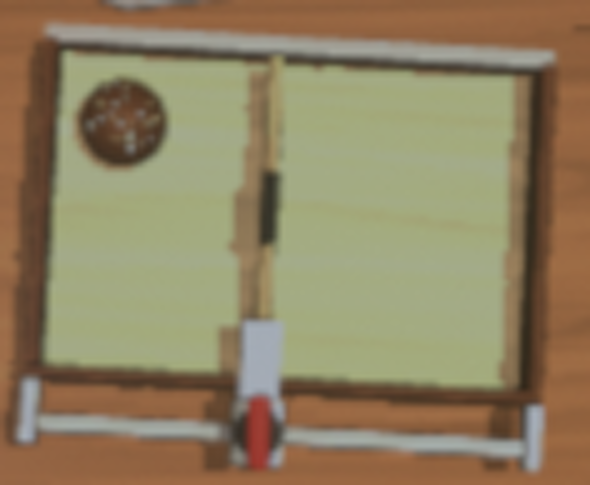

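View pics/croppan.png

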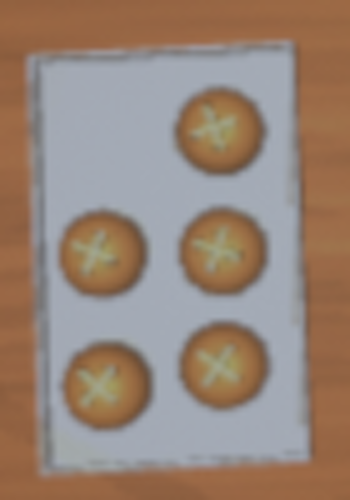

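Crops show the bin corners near (47,25), (554,52), (541,404) and (22,372), the grip at (268,208) and the red knob bar at (258,432). The old roll is at (122,123), and all five golden crossed rolls are on the pan.

```bash
cat >> h.py <<'E'
def fit2d(src,dst):
    "rigid 2D fit dst = Rz(a) src + t"
    s=np.array(src,float);d=np.array(dst,float);sm,dm=s.mean(0),d.mean(0);a,b=s-sm,d-dm
    th=np.arctan2((a[:,0]*b[:,1]-a[:,1]*b[:,0]).sum(),(a*b).sum())
    M=np.array([[np.cos(th),-np.sin(th)],[np.sin(th),np.cos(th)]]); return th,dm-M@sm,(d-(s@M.T+dm-M@sm))*1e3
E
python3 - <<'E'
from h import *
f=np.load("pics/top.npy",allow_pickle=True).item()
B=lambda u,v,z: px2w(f,210+u/5-.4,125+v/5-.4,z)[:2]
P=lambda u,v,z: px2w(f,138+u/5-.4,150+v/5-.4,z)[:2]
C=lambda u,v,z: px2w(f,u*.64-.2,v*.64-.2,z)[:2]
src=[(.125,.18),(.125,-.18),(-.125,-.18),(-.125,.18),(-.155,.168),(-.155,-.168)]
dst=[B(47,25,.048),B(554,52,.048),B(541,404,.06),B(22,372,.06),B(38,424,.05),B(525,448,.05)]
th,t,r=fit2d(src,dst);print("bin",th,t,r.round(1).tolist())
M=np.array([[np.cos(th),-np.sin(th)],[np.sin(th),np.cos(th)]])
inb=lambda p:(M.T@(np.array(p)-t)).round(4)
for n,p in dict(knob=B(258,432,.119),kf=B(262,397,.119),kr=B(257,468,.119),grip=B(269,208,.088),old=B(122,123,.030)).items(): print(n,np.round(p,4),inb(p))
src=[(.13,.095),(.13,-.095),(-.13,-.095),(-.13,.095)]
print("crate",fit2d(src,[C(537,253,.065),C(624,253,.065),C(624,370,.065),C(533,370,.065)]))
src=[(.15,.095),(.15,-.095),(-.15,-.095),(-.15,.095)]
print("pan",fit2d(src,[P(28,54,.016),P(293,42,.016),P(308,458,.016),P(42,474,.016)]))
for q in [(220,130),(103,253),(224,251),(107,386),(224,365)]: print("fresh",P(*q,.022).round(4))
E
```

```text
bin -0.07572685808104525 [0.59945148 0.00245612] [[-0.6, -0.5], [-0.0, 0.4], [0.5, 1.6], [2.8, 0.4], [-2.2, 0.5], [-0.5, -2.4]]
knob [0.4456 0.0317] [-0.1556  0.0175]
kf [0.4685 0.0285] [-0.1325  0.0161]
kr [0.422  0.0329] [-0.1792  0.0169]
grip [0.598  0.0197] [-0.0027  0.017 ]
old [0.6693 0.1209] [0.0607 0.1233]
crate (np.float64(-0.047700847129315306), array([ 0.48021418, -0.34804599]), array([[-3.49068088, -0.1219754 ],
       [ 1.5818416 , -3.64625664],
       [ 3.39254265, -2.78140321],
       [-1.48370337,  6.54963525]]))
pan (np.float64(0.030426436013927388), array([0.49078505, 0.34906199]), array([[ 0.02970256,  0.35530284],
       [-0.95962303, -0.5516206 ],
       [ 1.21445417,  0.89514583],
       [-0.2845337 , -0.69882808]]))
fresh [0.5793 0.31  ]
fresh [0.493  0.3938]
fresh [0.4927 0.3078]
fresh [0.3988 0.3912]
fresh [0.4119 0.3084]
```

```bash
cat >> h.py <<'E'
TH,T=-0.0757,np.array([.5995,.0025])
MB=np.array([[np.cos(TH),-np.sin(TH)],[np.sin(TH),np.cos(TH)]])
def bw(x,y): return MB@[x,y]+T          # bin -> world
HOV=.17
def best(p,yaws):
    "quaternion (half turns allowed) with the last joint nearest its middle"
    c=[]
    for y in yaws:
        for k in (0,np.pi):
            q=ctrl.inverse_kinematics(list(p),down(y+k))
            if q is not None: c.append((abs(q[5]),down(y+k)))
    return min(c,key=lambda t:t[0])[1]
def go(xy,z,q): ctrl.move_ptp([*xy,z],q)
def lin(xy,z,rate=.15,**k): return ctrl.move_l([*map(float,xy),z],rate=rate,**k)
def st(*ks):
    s=ctrl.get_state(); print("t",round(s["t"],1),*[(k,np.round(s[k],4).tolist()) for k in ks])
def pick(xy,floor,yaws,op=.074):
    z=floor-.003; q=best((*xy,HOV),yaws)
    ctrl.set_gripper(op); go(xy,HOV,q); lin(xy,.07,.25); hit=lin(xy,z,.1,until_force=12)
    ctrl.set_gripper(0.0,45); st("grip_width","gripper_force","eef_pos"); print("hit",hit)
    lin(xy,HOV,.25); w=ctrl.get_state()["grip_width"]; print("held",w); return w>.045
def place(xy,floor,yaws,op=.074):
    q=best((*xy,HOV),yaws); go(xy,HOV,q)
    print("over",ctrl.get_state()["grip_width"])
    lin(xy,.08,.25); lin(xy,floor+.001,.1,until_force=10); ctrl.set_gripper(op); lin(xy,HOV,.25)
E
python3 - <<'E'
from h import *
a=np.radians(37); h=np.pi/2
f=ctrl.grab_frame("top"); print(pick((.6693,.1209),.012,[TH+a-h,TH-a-h]))
cv2.imwrite("pics/w1.png",ctrl.grab_frame("wrist")["image"][:,:,::-1])
cv2.imwrite("pics/s1.png",ctrl.grab_frame("scene")["image"][:,:,::-1])
E
```

```text
t 4.2 ('grip_width', 0.0601) ('gripper_force', 49.0547) ('eef_pos', [0.6704, 0.121, 0.0105])
hit False
held 0.059976598649778896
True
```

Run:
```python
from h import *
place((.49,-.345),.006,[0,np.pi/2,.8,-.8])
# knob
p=bw(-.155,.017); ctrl.set_gripper(.04)
# choose half turn so that q6 can go 1.5 rad in the unscrewing direction
for k in (0,np.pi,-np.pi):
    q=ctrl.inverse_kinematics([*p,HOV],down(TH+k)); q2=ctrl.inverse_kinematics([*p,HOV],down(TH+k+1.4))
    print(k,None if q is None else np.round(q[5],2),None if q2 is None else np.round(q2[5],2))
f=ctrl.grab_frame("scene"); cv2.imwrite("pics/s2.png",cv2.resize(f["image"][120:320,50:350,::-1],None,fx=2.6,fy=2.6))
```

```text
over 0.060240834674294905
0 -1.58 None
3.141592653589793 1.56 0.16
-3.141592653589793 1.56 0.16
```

View pics/s2.png

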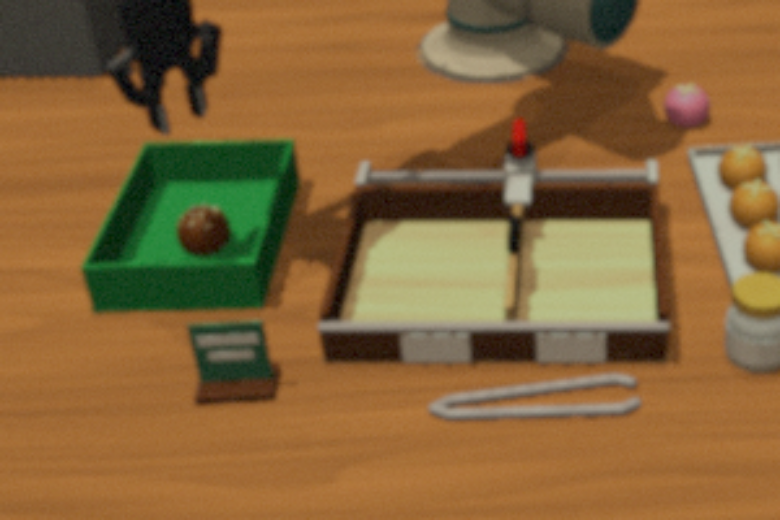

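The seeded roll lies in the crate at (205,230) and the bin is empty. Next is the knob at (518,135).

```bash
cat >> h.py <<'E'
def turn(d,n=8):
    "turn the last joint by d in n steps (negative = unscrew)"
    q=np.array(ctrl.get_state()["joint_positions"])
    for i in range(1,n+1):
        r=q.copy(); r[5]+=d*i/n; ctrl.move_joints(list(r)); s=ctrl.get_state()
        print(round(s["joint_positions"][5]-q[5],3),"tz",round(s["ft_torque"][2],3),"F",np.round(s["ft_force"],1).tolist())
E
python3 - <<'E'
from h import *
p=bw(-.155,.017); q=down(TH+np.pi)
go(p,HOV,q); print("hit",lin(p,.095,.08,until_force=10)); ctrl.set_gripper(0,80); st("grip_width","gripper_force","eef_pos","ft_force","ft_torque")
turn(-1.35)
st("grip_width","eef_pos")
f=ctrl.grab_frame("top"); 
ctrl.set_gripper(.05); lin(p,HOV,.15)
f=ctrl.grab_frame("top"); cv2.imwrite("pics/t3.png",cv2.resize(f["image"][115:235,200:340,::-1],None,fx=5,fy=5,interpolation=cv2.INTER_CUBIC))
f=ctrl.grab_frame("wrist"); cv2.imwrite("pics/w3.png",f["image"][:,:,::-1])
E
```

```text
hit False
t 12.7 ('grip_width', 0.0134) ('gripper_force', 77.9778) ('eef_pos', [0.4466, 0.0317, 0.0957]) ('ft_force', [-0.3939, 3.7876, 5.1268]) ('ft_torque', [0.4062, 0.1142, 0.0703])
-0.166 tz 0.106 F [0.6, 3.0, 1.6]
-0.333 tz 0.098 F [-0.2, 3.5, 1.4]
-0.502 tz 0.093 F [-0.0, 5.0, 0.6]
-0.671 tz 0.067 F [-0.8, 6.3, 1.1]
-0.84 tz 0.125 F [0.4, 7.2, 1.8]
-1.007 tz 0.098 F [-2.3, 2.8, 2.5]
-1.175 tz 0.136 F [-4.2, 2.4, 3.5]
-1.345 tz 0.101 F [-5.2, 3.3, 5.4]
t 15.0 ('grip_width', 0.0134) ('eef_pos', [0.4453, 0.0317, 0.0956])
```

View pics/w3.png

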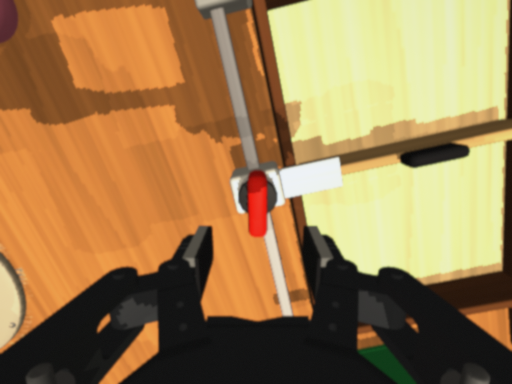

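The wrist view shows the red knob bar at (257,205) turned with the gripper, roughly 77° from its tight position, so it is loose. Now I slide the divider.

Run:
```python
from h import *
p=bw(0,.017); q=best((*p,HOV),[TH])
ctrl.set_gripper(.045); go(p,HOV,q); print("hit",lin(p,.066,.1,until_force=10))
ctrl.set_gripper(0,60); st("grip_width","gripper_force","eef_pos","ft_force")
print("near",lin(bw(0,.140),.066,.1,until_force=25)); st("eef_pos","ft_force")
print("stop",lin(bw(0,.158),.066,.03,until_force=20)); s=ctrl.get_state(); st("ft_force","grip_width")
e=np.array(s["eef_pos"][:2]); print("bin xy",MB.T@(e-T))
ctrl.set_gripper(.045); st("ft_force"); lin(e,HOV,.2)
f=ctrl.grab_frame("wrist"); cv2.imwrite("pics/w4.png",f["image"][:,:,::-1])
go((.25,.0),.3,best((.25,0,.3),[0,1.57])) 
f=ctrl.grab_frame("top"); np.save("pics/top4.npy",f,allow_pickle=True)
cv2.imwrite("pics/t4.png",cv2.resize(f["image"][115:235,130:330,::-1],None,fx=4,fy=4,interpolation=cv2.INTER_CUBIC)); st()
```

```text
hit False
t 19.3 ('grip_width', 0.011) ('gripper_force', 60.5828) ('eef_pos', [0.6011, 0.0191, 0.0668]) ('ft_force', [-1.541, -0.91, 5.3125])
near False
t 20.7 ('eef_pos', [0.6107, 0.1428, 0.0668]) ('ft_force', [-0.6912, 1.6851, 5.7251])
stop True
t 21.2 ('ft_force', [0.1186, -1.9307, 4.0498]) ('grip_width', 0.0104)
bin xy [0.00049321 0.15140955]
t 21.6 ('ft_force', [-0.2416, -0.0924, 0.3077])
t 24.2
```

View pics/t4.png

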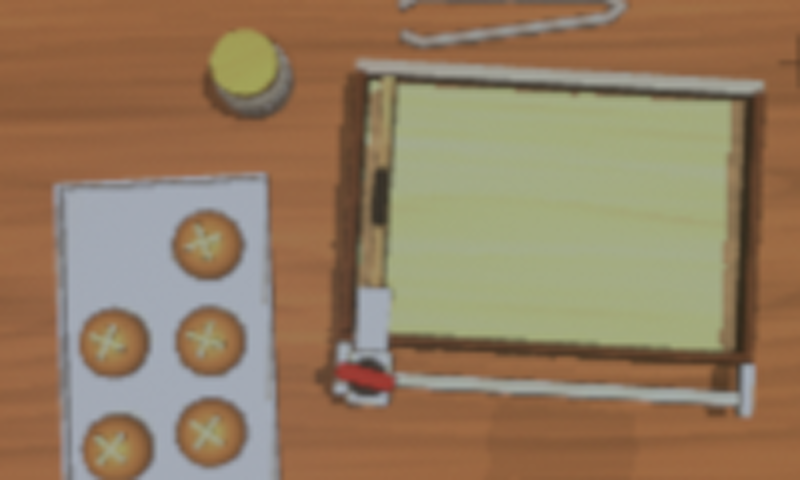

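The divider sits at the +y end (grip at (381,197)) and the knob bar lies across, (336,370) to (394,381), so about 1.35 rad. I'll check the position, then tighten.

Run:
```python
from h import *
f=np.load("pics/top4.npy",allow_pickle=True).item()
W=lambda u,v,z: px2w(f,130+u/4-.375,115+v/4-.375,z)[:2]
g=MB.T@(W(381,197,.088)-T); a,b=W(336,370,.119),W(394,381,.119)
k=MB.T@((a+b)/2-T); d=a-b; ang=np.arctan2(d[1],d[0])-TH; print(g,k,"knob",ang)
p=bw(-.155,.151); KA=1.35
go(p,HOV,down(TH+np.pi+KA)); ctrl.set_gripper(.045); print("hit",lin(p,.095,.08,until_force=10))
ctrl.set_gripper(0,80); st("grip_width","eef_pos","ft_force","joint_positions")
turn(KA-.02,9); st("grip_width","eef_pos","tool_rot")
```

```text
[-0.00200756  0.14834974] [-0.15475816  0.15031483] knob 1.4385921871355056
hit False
t 27.0 ('grip_width', 0.0131) ('eef_pos', [0.4552, 0.1651, 0.0958]) ('ft_force', [-4.0753, 0.9627, 5.4877]) ('joint_positions', [0.2034, 0.2628, 1.8985, 0.0012, 0.9819, 0.4994])
0.145 tz -0.11 F [-0.1, 0.6, -1.0]
0.291 tz -0.13 F [-1.8, 0.3, -0.2]
0.438 tz -0.161 F [-1.5, 0.4, 0.5]
0.585 tz -0.114 F [-1.5, 0.7, 0.5]
0.733 tz -0.112 F [-2.1, 1.1, 2.7]
0.881 tz -0.072 F [-2.5, 0.6, 3.7]
1.028 tz -0.081 F [-2.5, 1.1, 3.3]
1.176 tz -0.124 F [-3.3, 2.3, 5.2]
1.325 tz -0.111 F [-2.1, 2.5, 4.9]
t 29.4 ('grip_width', 0.0137) ('eef_pos', [0.455, 0.1653, 0.0959]) ('tool_rot', [-0.0005, 0.9997, -0.0253, -0.001])
```

Run:
```python
from h import *
for i in range(4):
    turn(.05,1)
    if ctrl.get_state()["ft_torque"][2]<-.6: break
st("grip_width","eef_pos")
p=ctrl.get_state()["eef_pos"][:2]
ctrl.set_gripper(.045); lin(p,HOV,.15)
f=ctrl.grab_frame("wrist"); cv2.imwrite("pics/w5.png",f["image"][:,:,::-1])
go((.25,.0),.3,best((.25,0,.3),[0,1.57])) 
f=ctrl.grab_frame("top"); np.save("pics/top5.npy",f,allow_pickle=True)
cv2.imwrite("pics/t5.png",cv2.resize(f["image"][115:250,130:330,::-1],None,fx=4,fy=4,interpolation=cv2.INTER_CUBIC)); st()
```

```text
0.045 tz 0.472 F [-1.9, 2.5, 4.4]
0.045 tz 1.616 F [-2.4, 2.2, 4.9]
0.045 tz 2.405 F [-3.7, 2.1, 4.6]
0.046 tz 3.185 F [-3.5, 2.1, 4.7]
t 30.4 ('grip_width', 0.013) ('eef_pos', [0.4551, 0.1653, 0.0961])
t 33.6
```

View pics/t5.png

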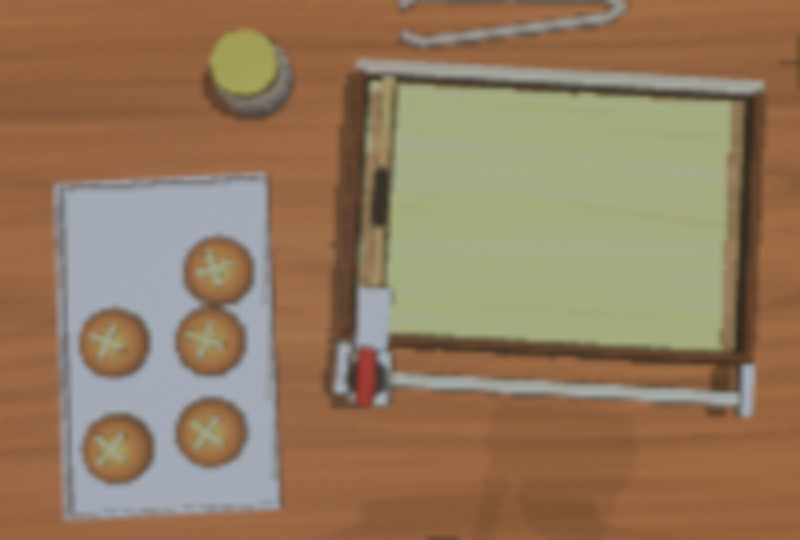

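The knob is tight (bar straight at (366,377), hard stop felt) with the divider at its stop. A fresh roll got knocked and now lies at (218,271), touching the one at (211,341). The others are at (115,343), (118,448) and (211,432), and I'll pick those first. Before each pick I re-detect the rolls.

```bash
cat >> h.py <<'E'
def rolls(f,lo=(138,150),hi=(208,250),z=.022):
    "rolls on the pan: world xy from Hough circles"
    c=cv2.resize(f["image"][lo[1]:hi[1],lo[0]:hi[0]],None,fx=4,fy=4,interpolation=cv2.INTER_CUBIC)
    s=cv2.GaussianBlur(cv2.cvtColor(c,cv2.COLOR_RGB2HSV)[:,:,1],(9,9),2)
    h=cv2.HoughCircles(s,cv2.HOUGH_GRADIENT,1,50,param1=80,param2=16,minRadius=30,maxRadius=40)
    return [] if h is None else [px2w(f,lo[0]+u/4-.375,lo[1]+v/4-.375,z)[:2] for u,v,_ in h[0]]
E
python3 - <<'E'
from h import *
f=np.load("pics/top5.npy",allow_pickle=True).item()
print(np.round(rolls(f),4).tolist())
W=lambda u,v: px2w(f,130+u/4-.375,115+v/4-.375,.022)[:2].round(4).tolist()
print([W(*p) for p in [(211,432),(118,448),(115,343),(211,341),(218,271)]])
E
```

```text
[[0.4928, 0.3083], [0.3982, 0.3921], [0.5552, 0.3017], [0.4929, 0.3954], [0.4114, 0.308]]
[[0.4118, 0.3085], [0.3994, 0.3907], [0.4924, 0.3932], [0.4924, 0.3079], [0.5548, 0.3012]]
```

Run:
```python
from h import *
d=np.pi/4
for tgt,slot in [((.4118,.3083),(-.055,-.11)),((.3990,.3912),(.055,-.11)),((.4925,.394),(-.055,-.02))]:
    r=rolls(ctrl.grab_frame("top")); print(np.round(r,3).tolist())
    near=[p for p in r if np.hypot(*(p-tgt))<.012]
    p=near[0] if near else np.array(tgt); print("pick",p,bool(near))
    if not pick(p,.004,[d,-d]): print("MISS"); break
    place(bw(*slot),.012,[TH+d,TH-d])
st()
f=ctrl.grab_frame("top"); np.save("pics/top6.npy",f,allow_pickle=True)
cv2.imwrite("pics/t6.png",cv2.resize(f["image"][115:250,130:330,::-1],None,fx=4,fy=4,interpolation=cv2.INTER_CUBIC))
print(np.round(rolls(f),4).tolist())
```

```text
[[0.493, 0.309], [0.492, 0.395], [0.398, 0.391], [0.555, 0.3], [0.411, 0.307]]
pick [0.41134905 0.3071385 ] True
t 37.0 ('grip_width', 0.06) ('gripper_force', 48.8519) ('eef_pos', [0.4121, 0.3076, 0.0022])
hit False
held 0.05979698676229208
over 0.05997670605677574
[[0.554, 0.301], [0.493, 0.395], [0.398, 0.391], [0.492, 0.308]]
pick [0.39813869 0.39117682] True
t 45.6 ('grip_width', 0.0604) ('gripper_force', 48.244) ('eef_pos', [0.3988, 0.3917, 0.0024])
hit False
held 0.05971478222843405
over 0.06009942458365267
[[0.493, 0.394], [0.493, 0.308], [0.555, 0.302]]
pick [0.49284671 0.39362404] True
t 54.7 ('grip_width', 0.0606) ('gripper_force', 48.5928) ('eef_pos', [0.4935, 0.3941, 0.0026])
hit False
held 0.06018568706560564
over 0.06081960647855437
t 59.5
[[0.4929, 0.3092], [0.5561, 0.3016]]
```

View pics/t6.png

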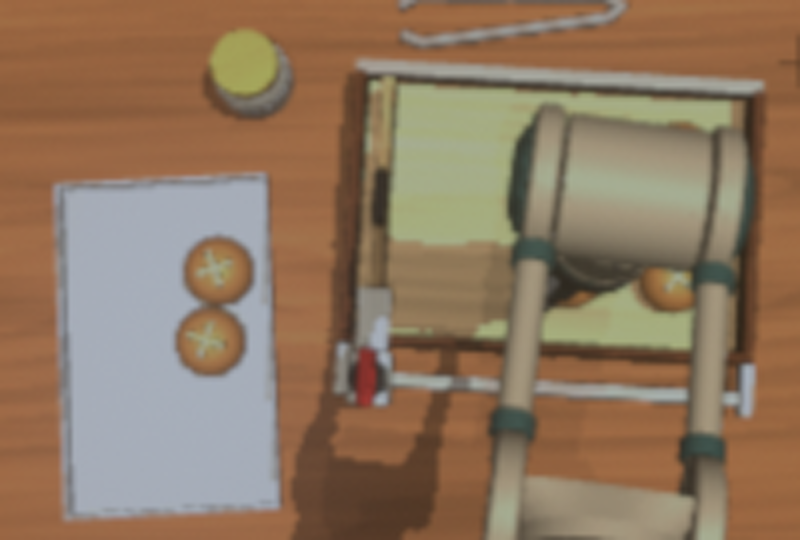

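Two rolls remain on the pan at (218,271) and (211,341), still touching. The other three are placed, partly hidden under the arm. I'll take the lower roll with the closing line at 52° to x, then the last one.

Run:
```python
from h import *
d=np.pi/4
for tgt,slot,ya in [((.4928,.3083),(.055,-.02),[np.radians(-38)]),((.5552,.3015),(.055,.065),[d,-d])]:
    r=rolls(ctrl.grab_frame("top"))
    near=[p for p in r if np.hypot(*(p-tgt))<.012]
    p=near[0] if near else np.array(tgt); print("pick",p,bool(near),np.round(r,3).tolist())
    if not pick(p,.004,ya): print("MISS"); break
    place(bw(*slot),.012,[TH+d,TH-d])
go((.25,.0),.3,best((.25,0,.3),[0,1.57])); st()
f=ctrl.grab_frame("top"); np.save("pics/top7.npy",f,allow_pickle=True)
cv2.imwrite("pics/t7.png",cv2.resize(f["image"][105:255,130:410,::-1],None,fx=2.8,fy=2.8,interpolation=cv2.INTER_CUBIC))
```

```text
pick [0.49199727 0.31011663] True [[0.492, 0.31], [0.556, 0.302]]
t 62.7 ('grip_width', 0.0604) ('gripper_force', 48.3835) ('eef_pos', [0.4926, 0.3104, 0.0025])
hit False
held 0.06040317475646098
over 0.06013517502772913
pick [0.55521877 0.30165124] True [[0.555, 0.302]]
t 70.5 ('grip_width', 0.0604) ('gripper_force', 48.6732) ('eef_pos', [0.556, 0.3019, 0.0025])
hit False
held 0.060321990973602954
over 0.060304301737042154
t 76.3
```

View pics/t7.png

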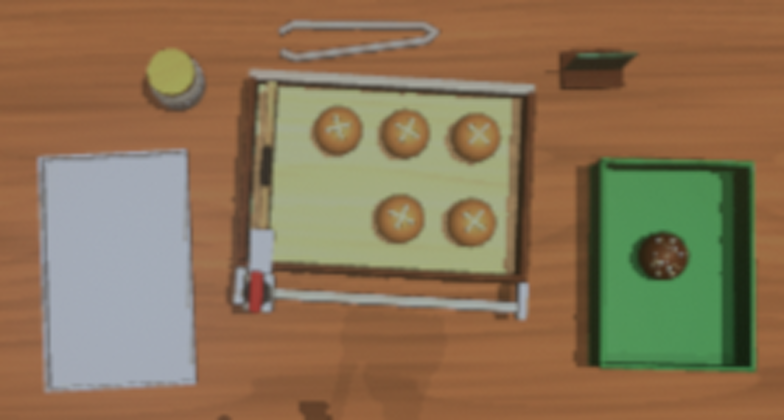

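All five fresh rolls are flat in the bin: (337,130), (404,133), (475,137), (400,218) and (471,222). The seeded roll is in the crate at (662,256). The divider is at its stop with the knob tight, and the jar, tongs and stand are where they were. I'm handing it in.

```bash
python3 -c "
from bench import ctrl
print(ctrl.close_job())"
```

```text
the job is handed in; nothing more can be done
None
```

I handed the job in at about 76 s with every step done, though the hand-in returned no verdict. The one seeded roll is in the crate, the divider is clamped tight at its end stop, and all five fresh rolls are in the widened bin. The jar, tongs and ticket stand are where they were.

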